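Third hand: press a music-box bedplate against the sprung stop

TASK

Take the brass bedplate out of the wooden rack and stand it on its long edge in the groove of the assembly jig, all the way down and not yet pushing the blue sprung stop. Then slide it along the groove and press its end against the stop until the red pointer is inside the green zone of the scale, never driving the stop to the end of its travel. Finish there while still holding the plate, upright and pressed steadily, without letting go, so that the restorer can screw it fast; leave the other panels and everything else on the table alone.

Things in the scene. Friction and masses are not known exactly. Their poses are not given: they have to be found in the camera images.
- bedplate: brass bedplate with dark round holes, 90 mm long (its x), 10 mm thick (its y), 80 mm tall (its z) as it stands, about 0.55 kg. Origin: centre of its lower edge. It is the same either way round. Starts upright in one of the three slots of the rack
- rack: pale wooden rack, 100 x 200 mm, fixed. Three slots along its x at y = -75, 0, +75 mm, each 13 mm wide with its floor 8 mm above the table and low side walls whose tops are 26 mm above the table. Origin: centre of its underside, on the table
- jig: dark steel jig with aluminium groove walls, fixed on the table, bed 290 x 100 mm (x -115 to +175 mm). Origin on the table under the groove's centre line; x runs along the groove towards the stop, z up. Groove: x -110 to +55 mm, 15 mm wide, centred on y = 0, floor 10 mm above the table. Beyond the stop a rear post at x 162 to 174 mm, 56 mm tall
- groove (a point): a point on the groove's floor, on its centre line, 30 mm short of the jig's origin (jig x = -30 mm), 90 mm from the resting stop's face; axes as the jig. The groove's walls end in flared lips that reach 40 mm above the table, with a mouth about 26 mm wide; they are 22 mm either side of the centre line outside
- green_zone (a point): centre of the green zone (8 mm along the jig's x) on the white scale beside the stop, at jig x = 103, y = -36 mm, 12 mm above the table
- stop_face: sprung stop: a steel carriage with a blue upright face, 36 mm wide, 62 mm tall, 10 mm thick, from 12 to 74 mm above the table. Origin: in the plane of the pressing face (which looks along -x of the jig), on the groove's centre line, 10 mm above the table; at x = +60 mm of the jig when the stop is at rest. It moves along the jig's x with the stop
- stop (a joint): travel of the sprung stop in m: 0 at rest, growing as it is pushed along the jig's +x, hard end at 0.024. The spring gives 0.45 N per mm from zero. The red pointer on the stop lies inside the green zone from 0.009 to 0.017 (about 4 to 7.7 N); it stands 30 mm behind the pressing face
- walnut_panel: dark walnut panel, same size as the bedplate (90 x 10 x 80 mm), on edge in another slot of the rack; leave it. Origin centre of its lower edge
- lacquer_panel: black panel with dark red inlay, same size as the bedplate, on edge in another slot of the rack; leave it. Origin centre of its lower edge
- snuff_box: closed black lacquered snuff-box case, 102 x 67 x 39 mm; leave it. Origin centre of its underside
- movement: silver pocket music movement, 55 x 95 x 34 mm; leave it. Origin centre of its underside
- bench_block: steel bench block, 65 x 65 x 22 mm; leave it. Origin centre of its underside
- screwdriver: black (ebony) handled screwdriver about 170 mm long lying along its x; leave it
- screw_jar: small amber glass jar with metal cap, 44 mm across, 55 mm tall; leave it. Origin centre of its underside
Not all that is in view belongs to the job. What is shaped like the bedplate but turquoise or white is not meant.

How it is judged:
On the way:
1. the bedplate stands upright on its long edge on the groove's floor, the stop not yet pushed (z of bedplate in the frame of jig between 0.006 and 0.0135 m and y of bedplate in the frame of jig between -0.006 and 0.006 m and angle between bedplate's own z axis and vertical below 0.12 rad and angle between the x axis of bedplate and the x axis of jig, either way round below 0.12 rad and x of bedplate in the frame of jig between -0.09 and 0.03 m and value of joint stop below 0.004 m), for 0.2 s.
At the end, for the whole second after the job is handed in: Still held by the fingers (over 1 N) and at rest: plate in the groove within 3.5 mm of its floor, 6 mm of its centre line, 0.12 rad of upright and of its direction, pressing the blue stop face with 2.5 to 10 N, the stop pushed in 9 to 17 mm (pointer in the green zone) (z of bedplate in the frame of jig between 0.006 and 0.0135 m and y of bedplate in the frame of jig between -0.006 and 0.006 m and angle between bedplate's own z axis and vertical below 0.12 rad and angle between the x axis of bedplate and the x axis of jig, either way round below 0.12 rad and value of joint stop between 0.009 and 0.017 m and contact force between bedplate and stop_face between 2.5 and 10 N and contact force between the fingers and bedplate above 1 N and linear speed of bedplate below 0.01 m/s and velocity of joint stop between -0.01 and 0.01 m/s); the arm keeps its last pose, push and grip.
It fails at once if the stop is driven to the end of its travel (past 22.5 mm) (value of joint stop above 0.0225 m).
It fails at once if another panel or a thing on the table is moved by more than 25 mm (distance of any of walnut_panel, lacquer_panel, snuff_box, movement, bench_block, screwdriver, screw_jar from where it was at the start of the episode above 0.025 m).
It also fails if it takes over 51 s, if anything falls off the work surface, if the arm or the gripper's body presses on something with over 40 N, if the wrist force passes 120 N, or if a joint passes its speed limit or range.

ROBOT

A 7-joint arm with a two-finger parallel gripper is mounted at the origin on the work surface. World frame = base frame: x ahead of the robot, y to its left, z up, the work surface at z = 0. Lengths are in m, angles in rad, forces in N, time in s.
With the tool pointing down it reaches from about 0.35 to 0.9 m from the base axis. Payload 8.1 kg.
Tool frame: the origin (TCP) lies at the very end of the fingers, on their centre line; the grasp point (between the pads) lies 19 mm behind it (ctrl.grip_point_offset is the distance from the TCP to the grasp point, in m); x points along the fingers, z is the direction in which the jaws open and shut, and the axes are right-handed (so a half turn about x gives the same grasp; the last joint's range is limited). The gripper opens to 92 mm and grips with 3 to 60 N. Pads are 19 mm wide; open, the fingers measure 130 mm over their backs; the gripper's body (75 mm by 190 mm) begins 47 mm behind the grasp point.
Start: joints at [-1.381, 0.434, 0.025, 1.573, -0.012, 1.134, -0.075], TCP at [0.18, 0.598, 0.197] pointing down, gripper open.
Joint ranges: [-2.62, 2.62], [-0.44, 2.09], [-1.27, 1.32], [0.08, 2.57], [-1.32, 4.46], [0.12, 2], [-2.74, 2.74]. Speed limits (rad/s): [2.22, 2.22, 3.01, 3.01, 3.14, 3.14, 3.14].

INTERFACE

Orientations are given as a unit quaternion [w, x, y, z].
In Python, from station import ctrl gives the robot as it stands.
- The arm moves only by the tool arm_command, never from a script. Its argument "commands" is a list of rows, each an object with "travel": the shift along the tool's x, y, z in m, a list of three; "twist": the turn, a rotation vector about the tool's x, y, z in degrees, a list of three; "jaw": the opening, from 0 (shut) to 1 (fully open). In form: [{"travel": [tx, ty, tz], "twist": [wx, wy, wz], "jaw": jaw}, ...]. A call has 1 to 20 rows; each row is the pose to reach, as a shift and turn from the pose measured when the call began, along the tool's axes at that moment; what a row does not reach only later rows make up. A row lasts 1/8 s, in which the tool goes at most 62.5 mm and 10.7 degrees, less where a joint would pass 70% of its speed; a pose out of reach is approached as far as the arm can. A call with a gripper value outside its range is refused whole. The fingers move at their own pace and stop on an object; "newtons" is the grip in N (left out, the last holds). Time passes only in rows, so rows that repeat a pose let the fingers close. It gives the time, the measured TCP pose, the force and the opening at its end, in the units of the state.
- ctrl.read_state(): the state, without advancing time (a new reading comes with each control period).
- ctrl.camera(name): name is "scene" or "top"; returns the picture (400x640x3 uint8, red, green, blue); there is no depth.
- ctrl.camera_model(name): a dict with "K" (3x3 intrinsics, pixels), "view" (4x4, takes a point from world to camera coordinates). Camera axes: x right, y down, z forward; pixel columns grow to the right and rows downward; lengths in m; the calibration is good to about 2 mm. A picture is of the moment at which its call begins. camera_model takes no time and is no camera call.
- ctrl.close_job(): hands the job in, once; it reports no verdict.
Trained networks look in the newest picture that a camera, given by its name, has taken for a name from the list of things; names that differ only in an ending like _2 or _b are one class to them, and where a whole thing is asked for, a point or a joint stands for the part that bears it (a point fixed in the world has none). Each returns a list of dicts, best first, with "score" (0 to 1); they miss things now and then, are a little off and sometimes report something else, mostly with a low value. They report only what shows in the picture. A call takes as long as a camera call. They do not tell look-alikes from the thing itself.
- ctrl.search_frame(camera, query): "at" ([x, y, z] in m, in world coordinates, good to about 4 mm: the middle of the surface that is visible of it).
- ctrl.trace(camera, query): "pixels" (400x640 bool, what is visible of it).
- ctrl.landmark_of(camera, query): "at" ([x, y, z] in m, in world coordinates, good to about 4 mm: a listed point, or the origin of a listed thing).
The state is a dict: "t": time; "qpos": joint angles; "joint_velocities": joint speeds; "tau": joint torques, N m; "ee_pos": TCP position; "orientation": TCP orientation; "force": force on the tool from outside, world axes, zero at the start; "moment": the same for the moment, N m; "finger_gap": finger opening in m.
Only numpy, scipy, OpenCV 4.12 (cv2) and the standard library are available. Lean on these libraries where they do the work, as an engineer would, in place of code of your own. Each camera call takes 0.05 s, during which the arm holds its last target.

## Working session

There is one attempt and no reset: what is moved stays moved. The work goes in short steps, Python scripts to look and compute and a tool call to move; the robot and the scene stay as the last step left them, time stands still between calls to the robot, and variables do not carry over. Pictures are saved under pics/ and viewed, and the job is handed in when it is done.

Besides the shell and the picture viewer there is one more tool, called after ">>>" as name([rows], argument=value, ...), one row to a line, values as JSON. arm_command: Moves the arm, as the interface text tells. Its arguments: {"type":"object","properties":{"commands":{"type":"array"},"newtons":{"type":"number"}},"required":["commands"]}

```bash
ls; mkdir -p pics; python3 - <<'E'
from station import ctrl
import cv2
s=ctrl.read_state(); print(s)
for n in("scene","top"):
    im=ctrl.camera(n); cv2.imwrite(f"pics/{n}0.png",im[:,:,::-1])
    m=ctrl.camera_model(n); print(n,m)
    for q in("bedplate","rack","jig","groove","green_zone","stop_face","walnut_panel","lacquer_panel"):
        for d in ctrl.landmark_of(n,q)[:3]: print(q,[round(float(v),4) for v in d["at"]],round(d["score"],2))
E
```

```text
pics
{'t': 0.0, 'qpos': array([-1.38057908,  0.43522565,  0.02493753,  1.57411998, -0.01161197,
        1.13399983, -0.07508088]), 'joint_velocities': array([-0.00090963, -0.00215512,  0.00097557,  0.00179721,  0.00233957,
       -0.00085138, -0.00031692]), 'tau': array([-7.92100109e-04, -6.67855239e+01,  9.84510854e-01, -3.14454210e+01,
       -6.05921005e-02,  4.29982482e-02,  1.84261830e-04]), 'ee_pos': array([0.18027656, 0.59783463, 0.19613409]), 'orientation': array([ 0.56716882, -0.42207288,  0.56802839,  0.42132857]), 'force': array([ 0.15118765, -0.61842812, -0.40613561]), 'moment': array([-0.00761507,  0.07967062,  0.00116934]), 'finger_gap': 0.09196934149638797}
scene {'K': array([[390.3120145 ,   0.        , 316.52719252],
       [  0.        , 390.3120145 , 195.38576003],
       [  0.        ,   0.        ,   1.        ]]), 'view': array([[-0.35337464,  0.93547453, -0.00370982,  0.28057562],
       [ 0.63006132,  0.23507002, -0.74011136, -0.30479235],
       [-0.69148326, -0.263874  , -0.6724741 ,  1.37728686],
       [ 0.        ,  0.        ,  0.        ,  1.        ]])
[... 788 characters left out ...]
 -0.21742833,  0.56409771],
       [ 0.21737326,  0.00756121, -0.97605927,  1.03700029],
       [ 0.        ,  0.        ,  0.        ,  1.        ]])}
bedplate [0.5973, -0.4285, 0.0058] 0.78
bedplate [0.4528, -0.2284, 0.0002] 0.63
bedplate [0.5954, -0.2399, 0.0094] 0.55
rack [0.5909, -0.2398, -0.0022] 0.76
rack [0.719, -0.2779, -0.0033] 0.65
jig [0.4833, 0.1443, -0.0035] 0.73
jig [0.7206, -0.2827, -0.0016] 0.26
groove [0.4928, 0.1146, 0.008] 0.93
green_zone [0.4937, 0.2521, 0.0124] 0.59
stop_face [0.4706, 0.2003, 0.0097] 0.7
stop_face [0.4924, 0.1141, 0.0072] 0.29
stop_face [0.5957, -0.1649, 0.0086] 0.16
walnut_panel [0.594, -0.1679, 0.0092] 0.71
lacquer_panel [0.5883, -0.3188, 0.0057] 0.83
```

View pics/scene0.png

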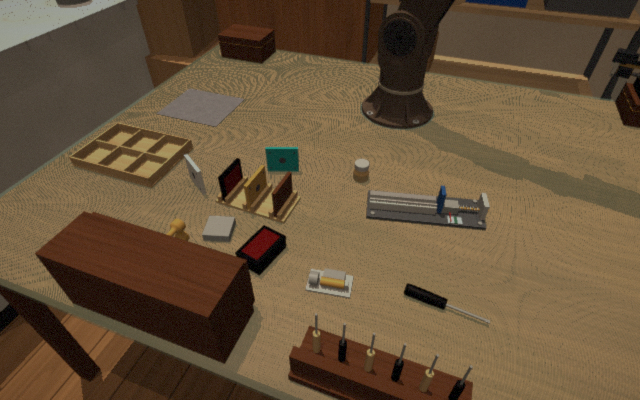

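View pics/top0.png

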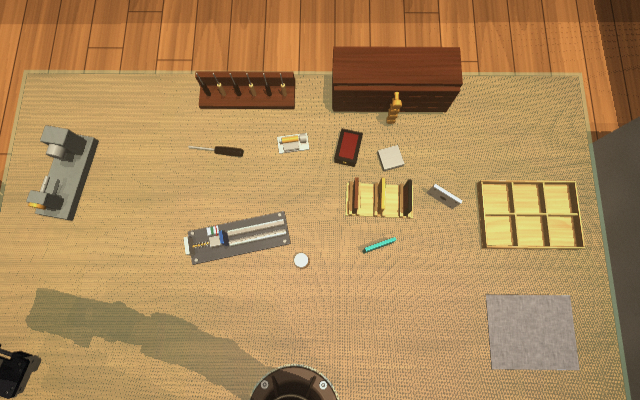

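Candidates: brass plate in the middle slot at scene (257,185) / top (383,197); turquoise look-alike at scene (282,160); white look-alike at scene (195,172). Only the first is brass and stands in the rack. I'll confirm it with enlarged crops and model overlays.

```bash
cat > h.py <<'E'
import numpy as np,cv2
from station import ctrl
def proj(n,P):
    m=ctrl.camera_model(n);P=np.atleast_2d(P);V=np.array(m["view"]);K=np.array(m["K"])
    c=P@V[:3,:3].T+V[:3,3]; p=c@K.T; return p[:,:2]/p[:,2:]
def pose(x,y,yaw):
    c,s=np.cos(yaw),np.sin(yaw)
    return lambda P:np.atleast_2d(P)@np.array([[c,-s,0],[s,c,0],[0,0,1]]).T+[x,y,0]
def box(x0,x1,y0,y1,z0,z1):
    c=np.array([[x,y,z] for z in(z0,z1) for x,y in((x0,y0),(x1,y0),(x1,y1),(x0,y1))])
    return c
ED=[(0,1),(1,2),(2,3),(3,0),(4,5),(5,6),(6,7),(7,4),(0,4),(1,5),(2,6),(3,7)]
def crop(im,r,f):
    x0,y0,x1,y1=r
    return cv2.resize(im[y0:y1,x0:x1],None,fx=f,fy=f,interpolation=cv2.INTER_CUBIC)
def draw(c,n,r,f,T,b,col):
    p=(proj(n,T(b))-[r[0],r[1]]+0.5)*f-0.5
    for i,j in ED: cv2.line(c,tuple(int(v) for v in p[i]),tuple(int(v) for v in p[j]),col,1,cv2.LINE_AA)
E
cat > ov.py <<'E'
import sys; from h import *
rx,ry,ra,jx,jy,ja=map(float,sys.argv[2:8]); tag=sys.argv[1]
R=pose(rx,ry,ra);J=pose(jx,jy,ja)
RR={"scene":(210,150,310,225),"top":(335,170,425,225)};JJ={"scene":(355,175,500,235),"top":(175,200,300,275)}
for n in("scene","top"):
    im=cv2.imread(f"pics/{n}0.png")
    a=crop(im,RR[n],4);b=a.copy()
    draw(b,n,RR[n],4,R,box(-.05,.05,-.1,.1,0,.008),(0,255,0))
    draw(b,n,RR[n],4,R,box(-.045,.045,-.005,.005,.008,.088),(255,0,255))
    d=crop(im,JJ[n],4);e=d.copy()
    draw(e,n,JJ[n],4,J,box(-.115,.175,-.05,.05,0,.01),(0,255,0))
    draw(e,n,JJ[n],4,J,box(.06,.07,-.018,.018,.012,.074),(255,0,255))
    draw(e,n,JJ[n],4,J,box(-.11,.055,-.022,.022,.01,.04),(255,255,0))
    draw(e,n,JJ[n],4,J,box(.099,.107,-.037,-.035,.012,.012),(0,0,255))
    cv2.imwrite(f"pics/{tag}_{n}_rack.png",np.hstack([a,b]))
    cv2.imwrite(f"pics/{tag}_{n}_jig.png",np.vstack([d,e]))
E
# rack x axis: from walnut(+/-y) to lacquer; jig yaw from groove->stop
python3 ov.py a 0.592 -0.242 0.03 0.484 0.142 1.80
```

```text
(no output)
```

View pics/a_scene_rack.png

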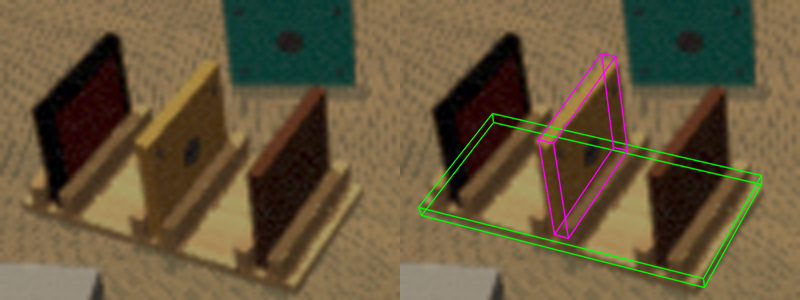

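View pics/a_top_rack.png

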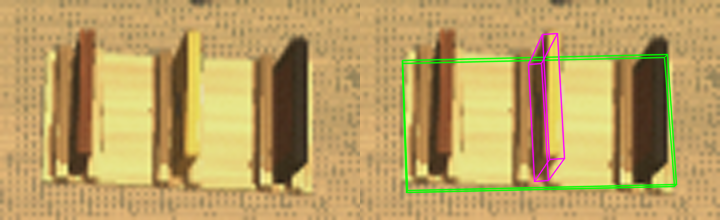

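View pics/a_scene_jig.png

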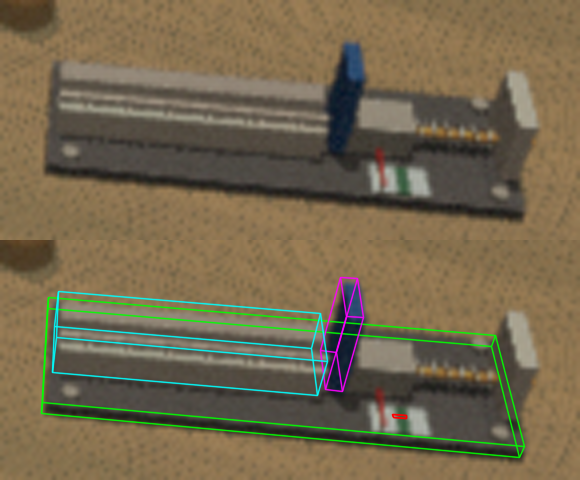

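View pics/a_top_jig.png

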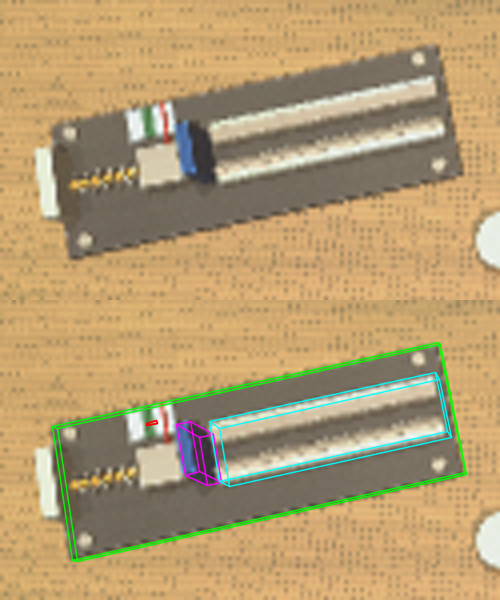

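The crop confirms it: brass plate with dark hole in the middle slot. I'll sharpen the poses with corner fits on enlarged crops.

```bash
python3 - <<'E'
from h import *
for n,r,f,t in(("scene",(212,155,302,225),8,"r"),("top",(340,172,420,222),9,"r"),("scene",(362,180,492,232),6,"j"),("top",(180,207,295,270),6,"j")):
    im=cv2.imread(f"pics/{n}0.png"); c=crop(im,r,f)
    for x in range(r[0],r[2],10):
        cv2.line(c,((x-r[0])*f,0),((x-r[0])*f,6),(255,255,255),1); cv2.putText(c,str(x),((x-r[0])*f,16),0,.35,(255,255,255))
    for y in range(r[1]+(-r[1])%10,r[3],10):
        cv2.line(c,(0,(y-r[1])*f),(6,(y-r[1])*f),(255,255,255),1); cv2.putText(c,str(y),(8,(y-r[1])*f+4),0,.35,(255,255,255))
    cv2.imwrite(f"pics/z_{n}_{t}.png",c); print(c.shape)
E
```

```text
(560, 720, 3)
(450, 720, 3)
(312, 780, 3)
(378, 690, 3)
```

View pics/z_scene_r.png

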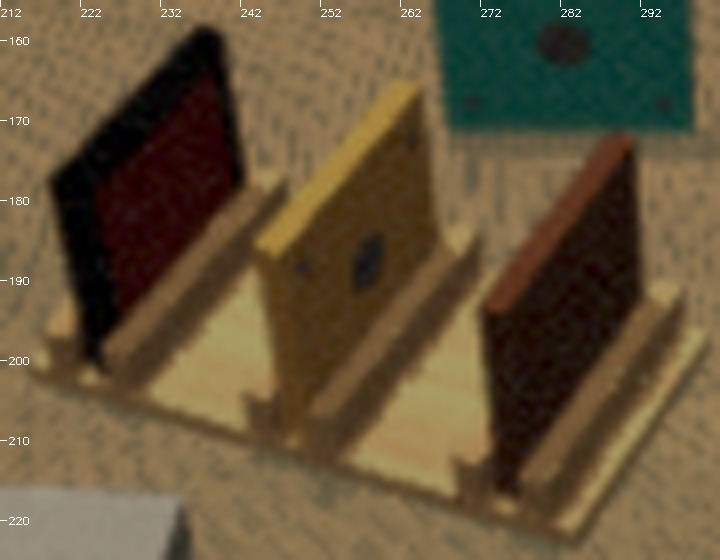

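View pics/z_top_r.png

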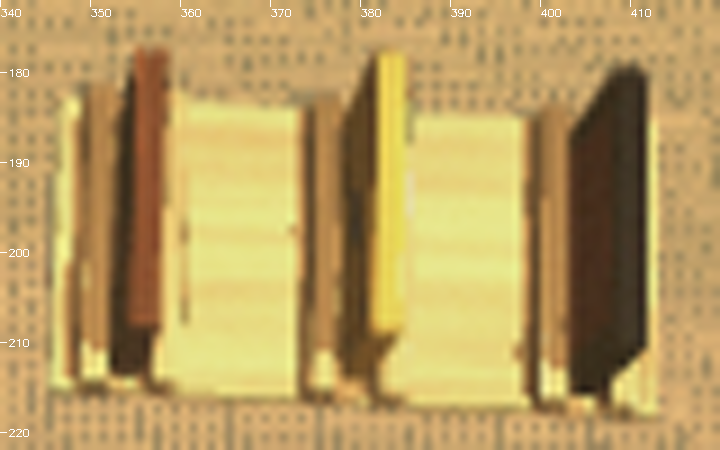

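View pics/z_scene_j.png

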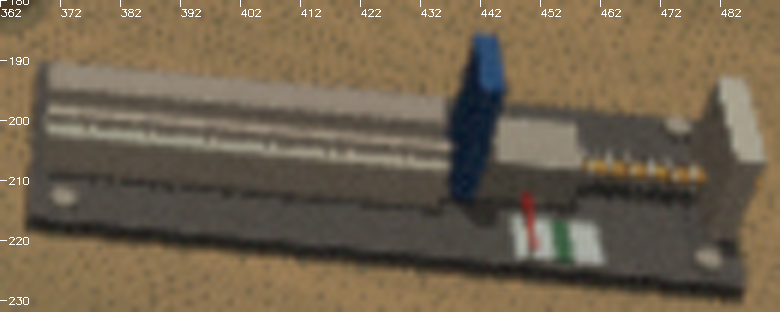

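View pics/z_top_j.png

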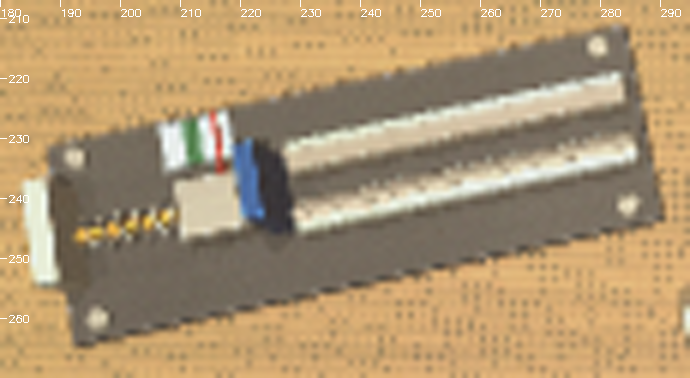

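```bash
cat > fit.py <<'E'
from h import *
from scipy.optimize import least_squares
Z={"sr":("scene",212,155,8),"tr":("top",340,172,9),"sj":("scene",362,180,6),"tj":("top",180,207,6)}
def fit(obs,x0,tilt=False):
    def res(p,full=False):
        T=pose(*p[:3]); o=[]
        for k,u,v,P in obs:
            n,ox,oy,f=Z[k]; q=np.array([(u+.5)/f+ox-.5,(v+.5)/f+oy-.5]); o.append(proj(n,T(P))[0]-q)
        return np.array(o) if full else np.ravel(o)
    r=least_squares(res,x0,loss="soft_l1",f_scale=.5)
    print(np.round(r.x,4)); print(np.round(res(r.x,True),2).tolist()); return r.x
h=.045
print("rack");fit([("sr",32,365,(.05,-.1,.008)),("sr",708,332,(-.05,.1,.008)),("sr",575,542,(.05,.1,0)),
 ("tr",48,388,(-.05,.1,.008)),("tr",657,415,(-.05,-.1,.008)),("tr",652,118,(.05,-.1,.008)),("tr",67,95,(.05,.1,.008))],[.592,-.242,0])
s=[("sr",258,243,(h,-.005,.088)),("sr",275,258,(h,.005,.088)),("sr",425,90,(-h,.005,.088)),("sr",400,82,(-h,-.005,.088))]
t=[("tr",378,50,(h,.005,.088)),("tr",407,50,(h,-.005,.088)),("tr",402,333,(-h,-.005,.088)),("tr",372,333,(-h,.005,.088))]
print("plate");fit(s+t,[.592,-.242,0]);fit(s,[.592,-.242,0]);fit(t,[.592,-.242,0])
sj=[("sj",28,218,(-.115,-.05,.01)),("sj",745,285,(.175,-.05,.01)),("sj",42,62,(-.115,.05,.01)),
("sj",28,232,(-.115,-.05,0)),("sj",742,300,(.175,-.05,0)),("sj",476,35,(.06,.018,.074)),("sj",499,38,(.07,.018,.074))]
tj=[("tj",48,148,(.175,-.05,.01)),("tj",627,27,(-.115,-.05,.01)),("tj",663,218,(-.115,.05,.01)),("tj",77,346,(.175,.05,.01)),
("tj",620,72,(-.11,-.022,.04)),("tj",637,158,(-.11,.022,.04)),("tj",286,147,(.055,-.022,.04)),("tj",298,232,(.055,.022,.04)),
("tj",236,143,(.07,-.018,.074)),("tj",265,218,(.06,.018,.074)),("tj",248,220,(.07,.018,.074))]
print("jig");fit(sj+tj,[.484,.142,1.8]);fit(sj,[.484,.142,1.8]);fit(tj,[.484,.142,1.8])
E
python3 fit.py
```

```text
rack
[ 0.5934 -0.2411 -0.0353]
[[-0.94, -0.27], [0.11, -0.25], [0.11, 0.98], [0.12, -0.03], [-0.11, -0.18], [0.27, 0.31], [-0.91, 0.15]]
plate
[ 0.5951 -0.2409 -0.0497]
[[-1.1, 0.01], [0.36, -0.79], [-0.07, -0.93], [-0.36, -0.88], [-0.31, -0.12], [0.01, 0.07], [-0.23, -0.21], [-0.51, -0.42]]
[ 0.5974 -0.2393 -0.058 ]
[[-1.08, 0.7], [0.37, -0.07], [0.24, -0.23], [-0.05, -0.2]]
[ 0.5946 -0.2417 -0.0419]
[[-0.18, 0.06], [0.15, 0.22], [0.16, -0.05], [-0.12, -0.22]]
jig
[0.4838 0.1437 1.7926]
[[-0.35, -0.77], [0.61, -0.4], [-0.96, -1.0], [-0.68, -0.29], [-0.08, -0.08], [-0.36, -1.19], [-0.04, -1.33], [-0.26, -0.33], [-0.17, -0.64], [0.29, 0.28], [-0.41, 0.15], [0.0, -0.6], [0.06, -0.15], [-0.8, -1.09], [-0.38, -0.28], [-0.68, 0.23], [0.05, -0.41], [-0.7, 0.03]]
[0.4858 0.1447 1.7956]
[[-0.13, -0.03], [1.02, 0.11], [-0.86, -0.37], [-0.46, 0.44], [0.32, 0.43], [-0.1, -0.66], [0.23, -0.81]]
[0.4831 0.1429 1.7916]
[[0.01, -0.16], [0.12, -0.38], [0.55, 0.55], [-0.17, 0.33], [0.29, -0.33], [0.34, 0.12], [-0.53, -0.87], [-0.11, -0.06], [-0.4, 0.45], [0.32, -0.18], [-0.43, 0.25]]
```

```bash
cat > st.py <<'E'
from h import *
from scipy.spatial.transform import Rotation as R
def rot(s): w,x,y,z=s["orientation"]; return R.from_quat([x,y,z,w])
def rel(tgt,jawyaw,s=None):
    """tool-frame travel (m), twist (deg) to TCP tgt, tool x down, jaw axis (tool z) at world yaw"""
    s=s or ctrl.read_state(); A=rot(s).as_matrix()
    z=np.array([np.cos(jawyaw),np.sin(jawyaw),0]);x=np.array([0,0,-1.]);B=np.c_[x,np.cross(z,x),z]
    print("travel",np.round(A.T@(np.array(tgt)-s["ee_pos"]),4),"twist",np.round(np.degrees(R.from_matrix(A.T@B).as_rotvec()),2))
def show():
    s=ctrl.read_state();A=rot(s).as_matrix();print("t",round(s["t"],2),"pos",np.round(s["ee_pos"],4),"toolx",np.round(A[:,0],3),"jaw yaw",round(float(np.arctan2(A[1,2],A[0,2])),4),"F",np.round(s["force"],2),"M",np.round(s["moment"],2),"gap",round(s["finger_gap"],4),"q",np.round(s["qpos"],2)); return s
E
python3 - <<'E'
from st import *
s=show()
for y in(np.pi/2-.04,-np.pi/2-.04): rel([.595,-.241,.15],y,s)
for y in(.222,.222-np.pi): rel([.484,.143,.2],y,s)
E
```

```text
t 0.9 pos [0.1804 0.5984 0.197 ] toolx [ 0.  0. -1.] jaw yaw 1.2779 F [-0.27  0.71 -0.52] M [-0.03 -0.03 -0.02] gap 0.0913 q [-1.38  0.43  0.02  1.57 -0.01  1.13 -0.08]
travel [ 0.0469 -0.6393 -0.6839] twist [-14.49   0.     0.  ]
travel [ 0.0469 -0.6393 -0.6839] twist [165.51   0.    -0.  ]
travel [-0.0031 -0.4221 -0.3483] twist [60.5  0.  -0. ]
travel [-0.0031 -0.4221 -0.3483] twist [-119.5    0.     0. ]
```

>>> arm_command([
  {"travel": [0.04,-0.639,-0.684],"twist": [-14.5,0,0],"jaw": 0.5},
  {"travel": [0.04,-0.639,-0.684],"twist": [-14.5,0,0],"jaw": 0.5},
  {"travel": [0.04,-0.639,-0.684],"twist": [-14.5,0,0],"jaw": 0.5},
  {"travel": [0.04,-0.639,-0.684],"twist": [-14.5,0,0],"jaw": 0.5},
  {"travel": [0.04,-0.639,-0.684],"twist": [-14.5,0,0],"jaw": 0.5},
  {"travel": [0.04,-0.639,-0.684],"twist": [-14.5,0,0],"jaw": 0.5},
  {"travel": [0.04,-0.639,-0.684],"twist": [-14.5,0,0],"jaw": 0.5},
  {"travel": [0.04,-0.639,-0.684],"twist": [-14.5,0,0],"jaw": 0.5},
  {"travel": [0.04,-0.639,-0.684],"twist": [-14.5,0,0],"jaw": 0.5},
  {"travel": [0.04,-0.639,-0.684],"twist": [-14.5,0,0],"jaw": 0.5},
  {"travel": [0.04,-0.639,-0.684],"twist": [-14.5,0,0],"jaw": 0.5},
  {"travel": [0.04,-0.639,-0.684],"twist": [-14.5,0,0],"jaw": 0.5},
  {"travel": [0.04,-0.639,-0.684],"twist": [-14.5,0,0],"jaw": 0.5},
  {"travel": [0.04,-0.639,-0.684],"twist": [-14.5,0,0],"jaw": 0.5},
  {"travel": [0.04,-0.639,-0.684],"twist": [-14.5,0,0],"jaw": 0.5},
  {"travel": [0.04,-0.639,-0.684],"twist": [-14.5,0,0],"jaw": 0.5},
  {"travel": [0.04,-0.639,-0.684],"twist": [-14.5,0,0],"jaw": 0.5},
  {"travel": [0.04,-0.639,-0.684],"twist": [-14.5,0,0],"jaw": 0.5},
])

```text
t: 3.15
ee_pos: [0.5948, -0.2391, 0.157]
orientation: [0.51, -0.49, 0.509, 0.491]
force: [0.1, -0.2, -0.4]
finger_gap: 0.046
```

```bash
python3 - <<'E'
from st import *
s=show(); rel([.595,-.241,.048],np.pi/2-.04,s)
r={"scene":(190,90,330,225),"top":(320,120,450,230)}
for n in r:
    im=ctrl.camera(n)[:,:,::-1]; cv2.imwrite(f"pics/{n}1.png",im); cv2.imwrite(f"pics/{n}1c.png",crop(im,r[n],4))
E
```

```text
t 3.15 pos [ 0.5948 -0.2391  0.157 ] toolx [ 0.     0.001 -1.   ] jaw yaw 1.533 F [ 0.06 -0.15 -0.45] M [ 0.02 -0.03 -0.04] gap 0.046 q [ 0.03  0.51  0.41  1.61 -0.23  1.07  2.03]
travel [ 0.109  -0.0003 -0.002 ] twist [0.13 0.07 0.  ]
```

View pics/scene1c.png

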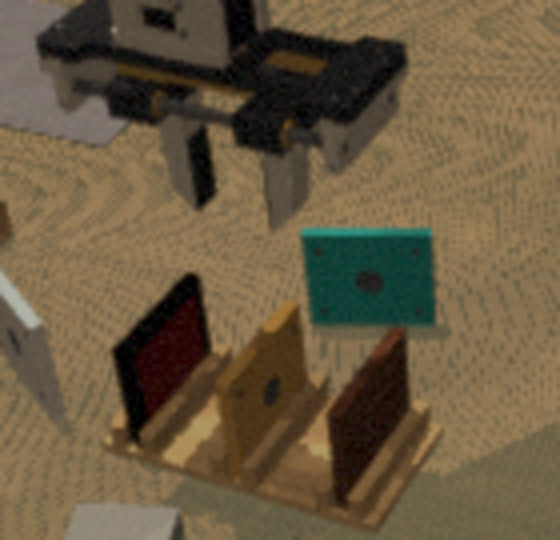

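View pics/top1c.png

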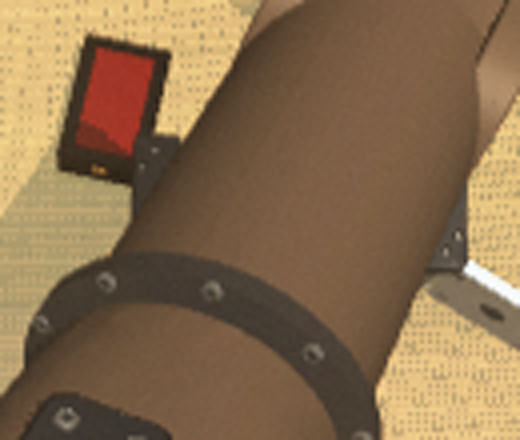

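The scene crop shows the open fingers (tips at crop (203,205), (280,225)) directly above and straddling the brass plate. I'll descend and grip.

>>> arm_command([
  {"travel": [0.03,0,-0.002],"twist": [0,0,0],"jaw": 0.5},
  {"travel": [0.06,0,-0.002],"twist": [0,0,0],"jaw": 0.5},
  {"travel": [0.09,0,-0.002],"twist": [0,0,0],"jaw": 0.5},
  {"travel": [0.105,0,-0.002],"twist": [0,0,0],"jaw": 0.5},
  {"travel": [0.109,0,-0.002],"twist": [0,0,0],"jaw": 0.5},
  {"travel": [0.109,0,-0.002],"twist": [0,0,0],"jaw": 0.5},
], newtons=40)

```text
t: 4.0
ee_pos: [0.5953, -0.2413, 0.049]
orientation: [0.51, -0.491, 0.509, 0.49]
force: [-0.4, 0.1, 0.0]
finger_gap: 0.046
```

```bash
python3 - <<'E'
from st import *
s=show()
r={"scene":(190,90,330,225)}
for n in r:
    im=ctrl.camera(n)[:,:,::-1]; cv2.imwrite(f"pics/{n}2c.png",crop(im,r[n],4))
E
```

```text
t 4.0 pos [ 0.5953 -0.2413  0.049 ] toolx [ 0.001  0.    -1.   ] jaw yaw 1.5332 F [-0.4   0.06  0.03] M [0.06 0.02 0.  ] gap 0.046 q [ 0.06  0.63  0.37  1.71 -0.28  0.86  2.08]
```

View pics/scene2c.png

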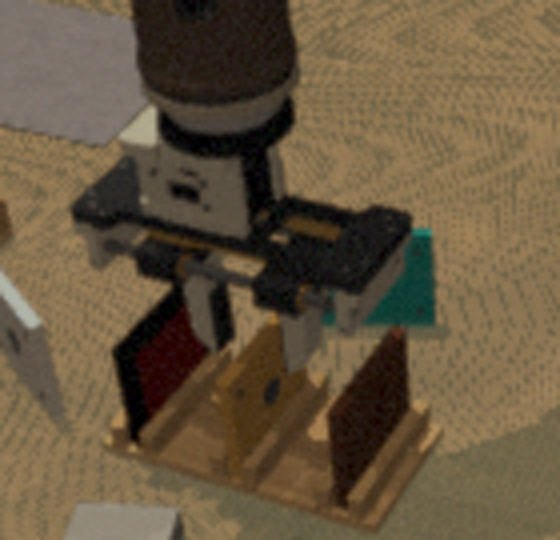

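```bash
python3 - <<'E'
from st import *
s=ctrl.read_state(); A=rot(s).as_matrix()
r=(190,90)
for d in (-.023,0,.023):
    P=s["ee_pos"]+A[:,2]*d; print(d,((proj("scene",P)-r)*4).round(1))
for d in (-.0095,.0095): print("edge",((proj("scene",s["ee_pos"]+A[:,2]*.023+A[:,1]*d)-r)*4).round(1),((proj("scene",s["ee_pos"]-A[:,2]*.023+A[:,1]*d)-r)*4).round(1))
E
```

```text
-0.023 [[230.3 376.7]]
0 [[261.6 385.7]]
0.023 [[293.4 394.9]]
edge [[286.2 404. ]] [[222.7 385.7]]
edge [[300.6 385.8]] [[237.7 367.9]]
```

```bash
python3 - <<'E'
from st import *
s=ctrl.read_state(); A=rot(s).as_matrix()
im=ctrl.camera("scene")[:,:,::-1].copy(); r=(215,135,295,210); c=crop(im,r,9)
c=cv2.convertScaleAbs(c,alpha=1.6,beta=10); o=c.copy()
for sg in(1,-1):
    # finger pad boxes 40mm up, 10 thick
    for a,b in((.023,.033),):
        pts=[s["ee_pos"]+A[:,2]*sg*zz+A[:,1]*yy-A[:,0]*xx for xx in(0,.04) for zz,yy in((a,-.0095),(b,-.0095),(b,.0095),(a,.0095))]
        p=(proj("scene",np.array(pts))-[r[0],r[1]]+.5)*9
        for i,j in ED: cv2.line(o,tuple(int(v) for v in p[i]),tuple(int(v) for v in p[j]),(255,0,255),1)
cv2.imwrite("pics/s3a.png",c);cv2.imwrite("pics/s3b.png",o)
m=ctrl.camera_model("scene")["view"]; print(-m[:3,:3].T@m[:3,3])
E
```

```text
[1.24355699 0.17260638 0.70165034]
```

View pics/s3b.png

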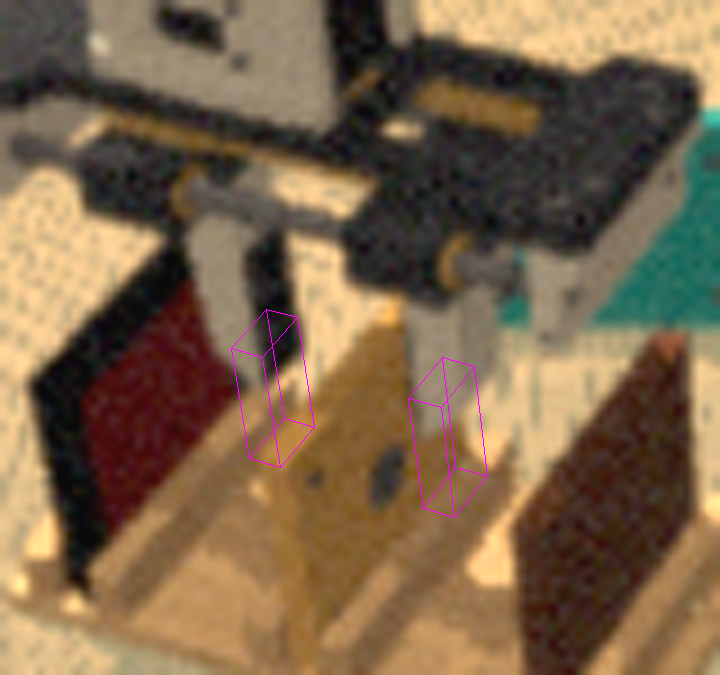

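```bash
python3 - <<'E'
from st import *
a=cv2.imread("pics/scene1.png"); r=(215,90,295,165); c=cv2.convertScaleAbs(crop(a,r,9),alpha=1.6,beta=10)
e=np.array([.5948,-.2391,.157]); z=np.array([.038,.999,0]);y=np.array([.999,-.038,0])
for sg in(1,-1):
    for d in(.023,.033):
        for yy in(-.0095,.0095):
            p=((proj("scene",e+z*sg*d+y*yy)[0]-r[:2]+.5)*9).astype(int); cv2.circle(c,tuple(int(v) for v in p),4,(255,0,255),1)
cv2.imwrite("pics/s1f.png",c)
E
```

```text
(no output)
```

View pics/s3a.png

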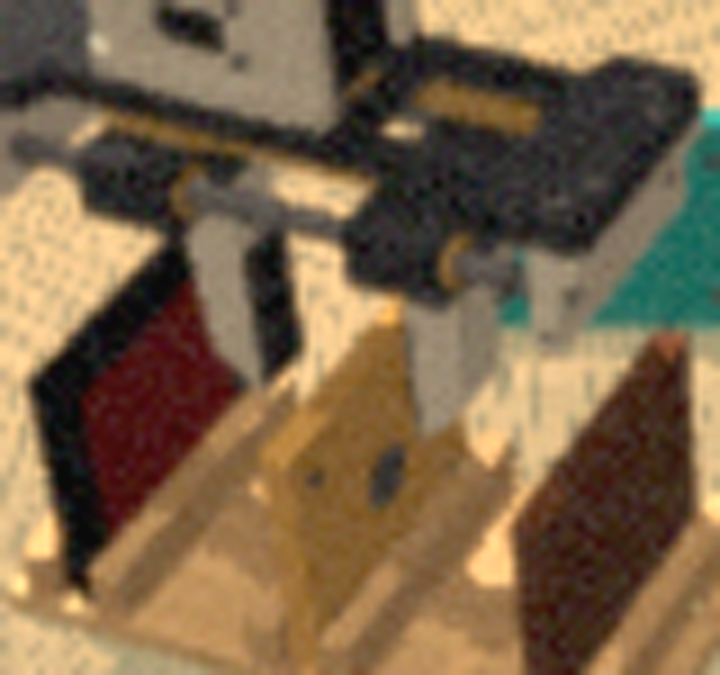

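View pics/s1f.png

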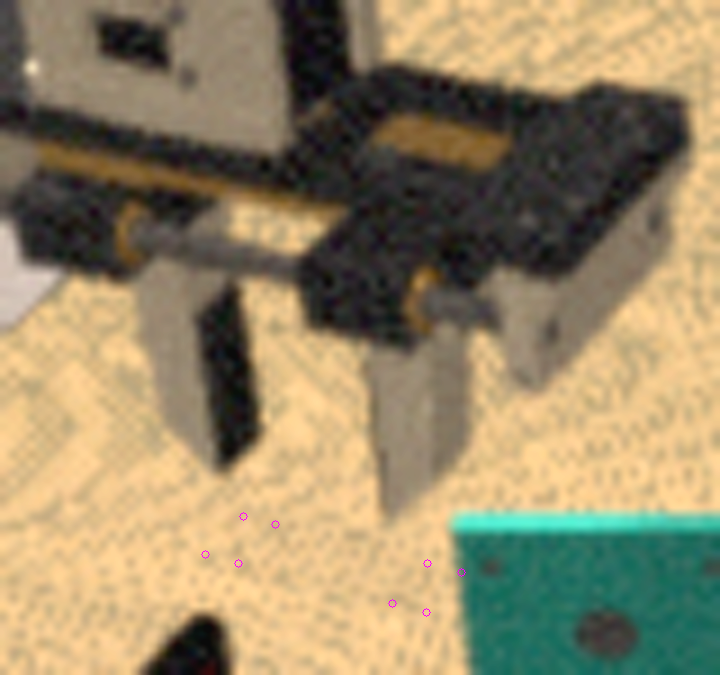

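```bash
python3 - <<'E'
from st import *
def tri(a,b):
    Ps=[];
    for n in("scene","top"):
        m=ctrl.camera_model(n); Ps.append(np.array(m["K"])@np.array(m["view"])[:3])
    X=cv2.triangulatePoints(Ps[0],Ps[1],np.array(a,float).reshape(2,1),np.array(b,float).reshape(2,1)).ravel(); return X[:3]/X[3]
for a in((275.5,120),(275.5,132),(274,133)): print(tri(a,(354.5,154.5)).round(4))
# pure ray: positions along ray for right finger inner front tip observed (390,515) in s1f
u=np.array([390/9+215-.5,515/9+90-.5]); m=ctrl.camera_model("scene");V=np.array(m["view"]);K=np.array(m["K"])
d=V[:3,:3].T@np.linalg.inv(K)@[*u,1]; C=-V[:3,:3].T@V[:3,3]
for z in(.157,.172,.187,.19): print(z,(C+d*(z-C[2])/d[2]).round(4))
e=np.array([.5948,-.2391,.157]); print("expect",e+np.array([.038,.999,0])*.023+np.array([.999,-.038,0])*.0095)
E
```

```text
[ 0.6343 -0.1482  0.2862]
[ 0.6421 -0.1483  0.2628]
[ 0.6435 -0.1497  0.2606]
0.157 [ 0.5699 -0.2351  0.157 ]
0.172 [ 0.5885 -0.2238  0.172 ]
0.187 [ 0.607  -0.2126  0.187 ]
0.19 [ 0.6107 -0.2104  0.19  ]
expect [ 0.6051645 -0.216484   0.157    ]
```

The images put the fingertips about 27 mm higher than the reported TCP, in two poses, with xy agreeing. At reported z = 0.030, the body and tips clear everything whichever is right, so I'll go there and look again before gripping.

>>> arm_command([
  {"travel": [0.01,0,0],"twist": [0,0,0],"jaw": 0.5},
  {"travel": [0.017,0,0],"twist": [0,0,0],"jaw": 0.5},
  {"travel": [0.019,0,0],"twist": [0,0,0],"jaw": 0.5},
  {"travel": [0.019,0,0],"twist": [0,0,0],"jaw": 0.5},
])

```text
t: 4.6
ee_pos: [0.5954, -0.2415, 0.0301]
orientation: [0.51, -0.491, 0.509, 0.49]
force: [-0.2, -1.4, -0.2]
finger_gap: 0.0461
```

```bash
python3 - <<'E'
from st import *
s=show(); A=rot(s).as_matrix()
im=ctrl.camera("scene")[:,:,::-1].copy(); r=(215,135,295,210); o=cv2.convertScaleAbs(crop(im,r,9),alpha=1.6,beta=10)
for off,col in((0,(255,0,255)),(.027,(0,255,0))):
  for sg in(1,-1):
    a,b=.023,.033
    pts=[s["ee_pos"]+[0,0,off]+A[:,2]*sg*zz+A[:,1]*yy for zz,yy in((a,-.0095),(b,-.0095),(b,.0095),(a,.0095))]
    p=(proj("scene",np.array(pts))-[r[0],r[1]]+.5)*9
    cv2.polylines(o,[p.astype(np.int32)],True,col,1)
cv2.imwrite("pics/s4.png",o)
E
```

```text
t 4.6 pos [ 0.5954 -0.2415  0.0301] toolx [ 0.002  0.    -1.   ] jaw yaw 1.533 F [-0.2  -1.4  -0.18] M [ 0.01 -0.01 -0.06] gap 0.0461 q [ 0.07  0.65  0.36  1.72 -0.29  0.83  2.09]
```

View pics/s4.png

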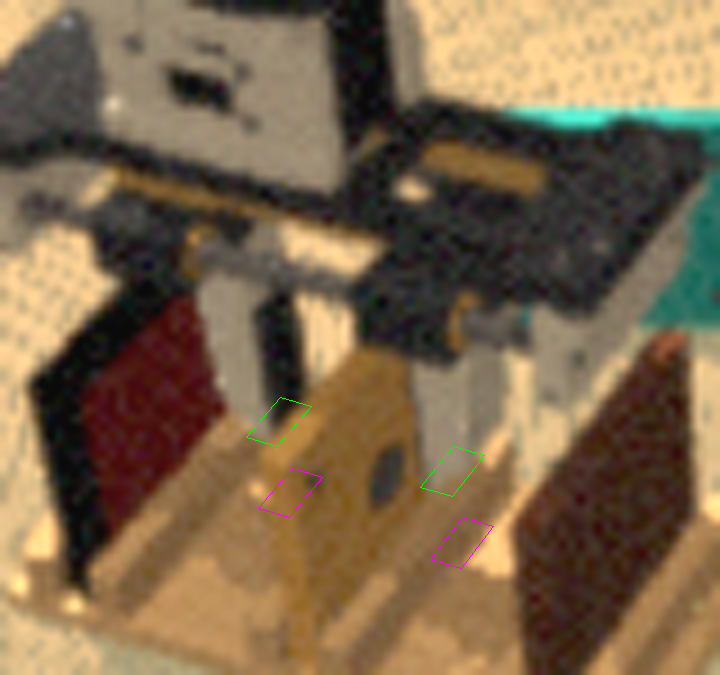

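The visible tips match the green (27 mm offset) marks, so the true tip height is about 0.057, giving a 31 mm overlap with the plate and a body clear of the neighbours. I'll grip and lift slightly.

>>> arm_command([
  {"travel": [0,0,0],"twist": [0,0,0],"jaw": 0.05},
  {"travel": [0,0,0],"twist": [0,0,0],"jaw": 0.05},
  {"travel": [0,0,0],"twist": [0,0,0],"jaw": 0.05},
  {"travel": [0,0,0],"twist": [0,0,0],"jaw": 0.05},
  {"travel": [0,0,0],"twist": [0,0,0],"jaw": 0.05},
  {"travel": [0,0,0],"twist": [0,0,0],"jaw": 0.05},
], newtons=45)

```text
t: 5.4
ee_pos: [0.5956, -0.2416, 0.0304]
orientation: [0.51, -0.491, 0.509, 0.49]
force: [-0.1, 0.8, 0.9]
finger_gap: 0.0097
```

```bash
python3 - <<'E'
from st import *
s=show()
E
```

```text
t 5.4 pos [ 0.5956 -0.2416  0.0304] toolx [ 0.002  0.    -1.   ] jaw yaw 1.533 F [-0.07  0.83  0.87] M [ 0.09  0.05 -0.08] gap 0.0097 q [ 0.07  0.65  0.36  1.72 -0.29  0.83  2.09]
```

>>> arm_command([
  {"travel": [-0.01,0,0],"twist": [0,0,0],"jaw": 0.05},
  {"travel": [-0.03,0,0],"twist": [0,0,0],"jaw": 0.05},
  {"travel": [-0.06,0,0],"twist": [0,0,0],"jaw": 0.05},
  {"travel": [-0.1,0,0],"twist": [0,0,0],"jaw": 0.05},
  {"travel": [-0.14,0,0],"twist": [0,0,0],"jaw": 0.05},
  {"travel": [-0.14,0,0],"twist": [0,0,0],"jaw": 0.05},
])

```text
t: 6.15
ee_pos: [0.5969, -0.2426, 0.1737]
orientation: [0.511, -0.493, 0.508, 0.488]
force: [0.6, -0.7, -6.3]
finger_gap: 0.0095
```

```bash
python3 - <<'E'
from st import *
s=show()
J=pose(.484,.1437,1.7926)
print(J([-.03,0,0])); x,y,_=J([-.03,0,0])[0]
rel([x,y,.17],1.7926-np.pi/2,s)
im=ctrl.camera("scene")[:,:,::-1].copy(); cv2.imwrite("pics/s5.png",crop(im,(190,60,340,210),4))
E
```

```text
t 6.15 pos [ 0.5969 -0.2426  0.1737] toolx [ 0.007 -0.002 -1.   ] jaw yaw 1.5326 F [ 0.56 -0.66 -6.34] M [0.01 0.   0.  ] gap 0.0095 q [ 0.03  0.5   0.42  1.59 -0.22  1.1   2.03]
[[0.49059968 0.11443493 0.        ]]
travel [0.0023 0.1199 0.3528] twist [75.11  0.22  0.41]
```

View pics/s5.png

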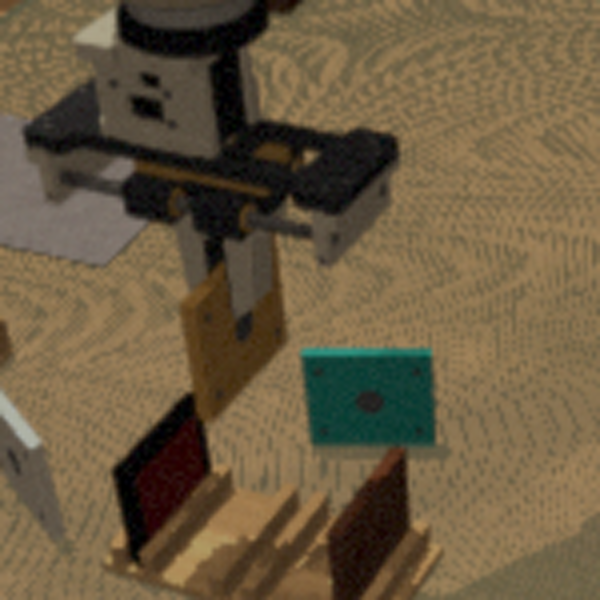

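Plate held at its centre and upright (crop (235,345)), slot empty, other panels undisturbed. Next I'll carry it over the groove.

>>> arm_command([
  {"travel": [0,0.01,0.03],"twist": [6,0,0],"jaw": 0.05},
  {"travel": [0,0.023,0.068],"twist": [14,0,0],"jaw": 0.05},
  {"travel": [0,0.037,0.108],"twist": [23,0,0],"jaw": 0.05},
  {"travel": [0,0.05,0.148],"twist": [32,0,0],"jaw": 0.05},
  {"travel": [0,0.065,0.19],"twist": [41,0,0],"jaw": 0.05},
  {"travel": [0,0.08,0.235],"twist": [50,0,0],"jaw": 0.05},
  {"travel": [0,0.095,0.28],"twist": [59,0,0],"jaw": 0.05},
  {"travel": [0,0.107,0.315],"twist": [67,0.2,0.4],"jaw": 0.05},
  {"travel": [0,0.116,0.34],"twist": [72,0.2,0.4],"jaw": 0.05},
  {"travel": [0,0.12,0.353],"twist": [75,0.2,0.4],"jaw": 0.05},
  {"travel": [0,0.12,0.353],"twist": [75,0.2,0.4],"jaw": 0.05},
  {"travel": [0,0.12,0.353],"twist": [75,0.2,0.4],"jaw": 0.05},
  {"travel": [0,0.12,0.353],"twist": [75,0.2,0.4],"jaw": 0.05},
])

```text
t: 7.82
ee_pos: [0.4891, 0.1143, 0.1705]
orientation: [0.701, -0.078, 0.704, 0.079]
force: [-0.3, 0.3, -5.7]
finger_gap: 0.01
```

```bash
python3 - <<'E'
from st import *
s=show()
rel([.4906,.1144,.066],1.7926-np.pi/2,s)
for n,r in(("scene",(340,90,500,240)),("top",(175,160,335,280))):
    im=ctrl.camera(n)[:,:,::-1].copy(); cv2.imwrite(f"pics/{n}6.png",im); cv2.imwrite(f"pics/{n}6c.png",crop(im,r,4))
E
```

```text
t 7.83 pos [0.4891 0.1143 0.1705] toolx [-0.004  0.001 -1.   ] jaw yaw 0.2229 F [-0.32  0.3  -5.71] M [-0.11  0.04  0.05] gap 0.01 q [-0.88  0.3   0.69  1.94 -0.23  0.99  0.14]
travel [ 0.1045 -0.0005  0.0019] twist [ 0.06 -0.19 -0.1 ]
```

View pics/scene6c.png

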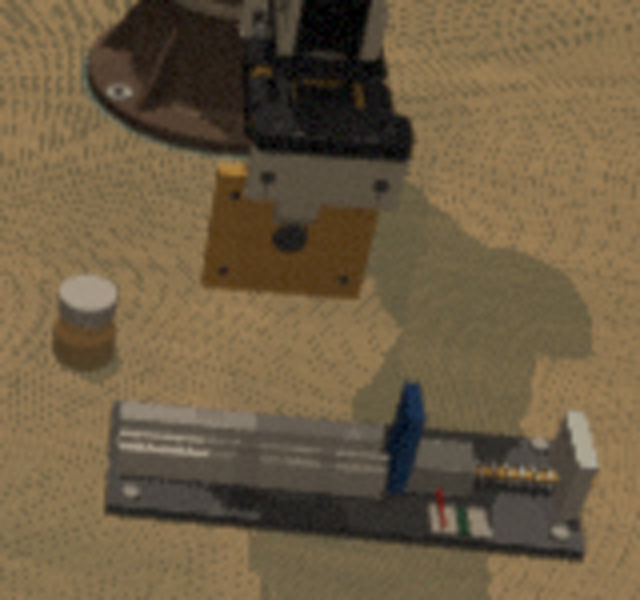

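View pics/top6c.png

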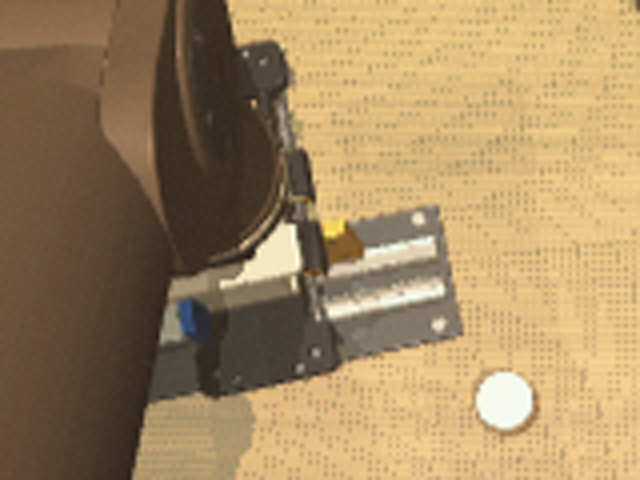

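```bash
python3 - <<'E'
from st import *
s=ctrl.read_state(); e=s["ee_pos"]; A=rot(s).as_matrix(); yaw=float(np.arctan2(A[1,2],A[0,2]))+np.pi/2
for n,r in(("scene",(340,90,500,240)),("top",(175,160,335,280))):
    c=cv2.imread(f"pics/{n}6c.png"); z=e[2]-.0224
    draw(c,n,r,4,pose(e[0],e[1],yaw),box(-.045,.045,-.005,.005,z,z+.08),(255,0,255))
    draw(c,n,r,4,pose(.484,.1437,1.7926),box(-.115,.175,-.05,.05,0,.01),(0,255,0))
    draw(c,n,r,4,pose(.484,.1437,1.7926),box(-.11,.055,-.022,.022,.01,.04),(255,255,0))
    cv2.imwrite(f"pics/{n}7c.png",c)
E
```

```text
(no output)
```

View pics/scene7c.png

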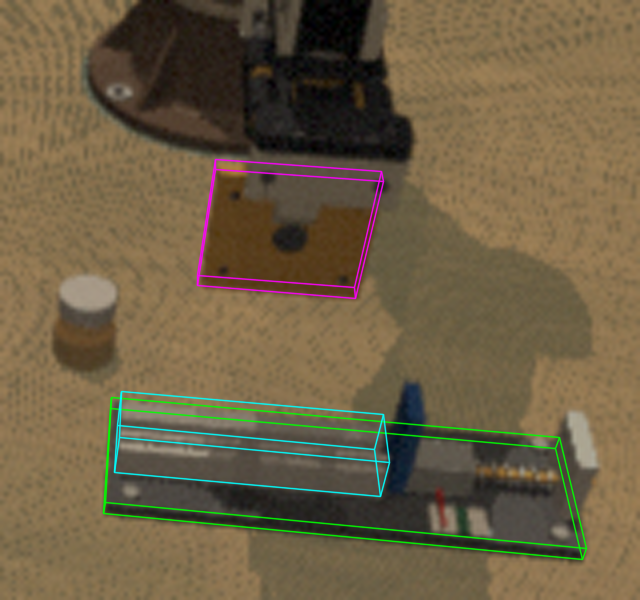

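View pics/top7c.png

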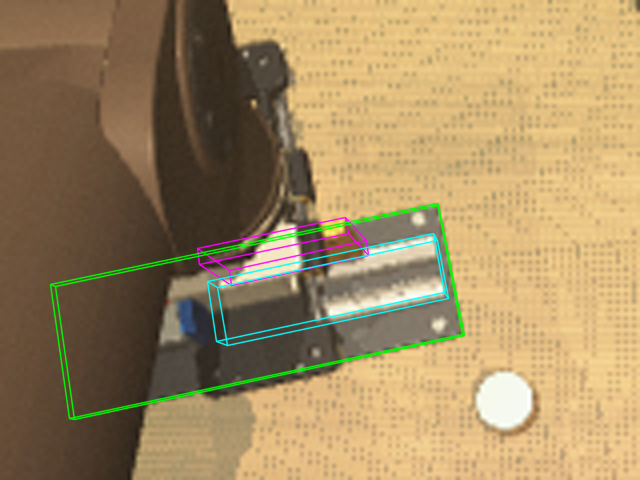

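Plate and jig overlays agree within about 1 px, so the plate lies over the groove. I'll descend into it.

>>> arm_command([
  {"travel": [0.025,0,0.002],"twist": [0,-0.2,-0.1],"jaw": 0.05},
  {"travel": [0.05,0,0.002],"twist": [0,-0.2,-0.1],"jaw": 0.05},
  {"travel": [0.075,0,0.002],"twist": [0,-0.2,-0.1],"jaw": 0.05},
  {"travel": [0.09,0,0.002],"twist": [0,-0.2,-0.1],"jaw": 0.05},
  {"travel": [0.1,0,0.002],"twist": [0,-0.2,-0.1],"jaw": 0.05},
  {"travel": [0.1,0,0.002],"twist": [0,-0.2,-0.1],"jaw": 0.05},
])

```text
t: 8.68
ee_pos: [0.4907, 0.1151, 0.0704]
orientation: [0.703, -0.079, 0.703, 0.079]
force: [0.3, 0.0, -6.7]
finger_gap: 0.0095
```

```bash
python3 - <<'E'
from st import *
s=show()
rel([.4906,.1144,.0345],1.7926-np.pi/2,s)
e=s["ee_pos"]; A=rot(s).as_matrix(); yaw=float(np.arctan2(A[1,2],A[0,2]))+np.pi/2
for n,r in(("scene",(365,140,495,235)),("top",(235,185,305,265))):
    im=ctrl.camera(n)[:,:,::-1].copy(); c=crop(im,r,6);d=c.copy(); z=e[2]-.0224
    draw(d,n,r,6,pose(e[0],e[1],yaw),box(-.045,.045,-.005,.005,z,z+.08),(255,0,255))
    if n=="top": c=np.hstack([c,d][:1]+[d])[:, :800]
    cv2.imwrite(f"pics/{n}8c.png",c if n=="scene" else c)
E
```

```text
t 8.68 pos [0.4907 0.1151 0.0704] toolx [-0.  0. -1.] jaw yaw 0.2228 F [ 0.33  0.03 -6.71] M [-0.07 -0.04 -0.05] gap 0.0095 q [-0.79  0.44  0.61  2.05 -0.36  0.76  0.26]
travel [ 0.0359 -0.0007 -0.0003] twist [ 0.06 -0.   -0.01]
```

View pics/scene8c.png

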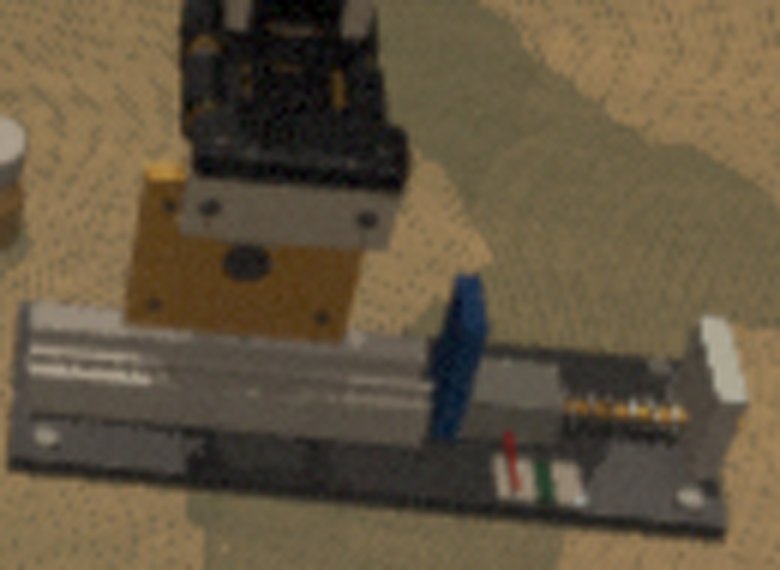

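View pics/top8c.png

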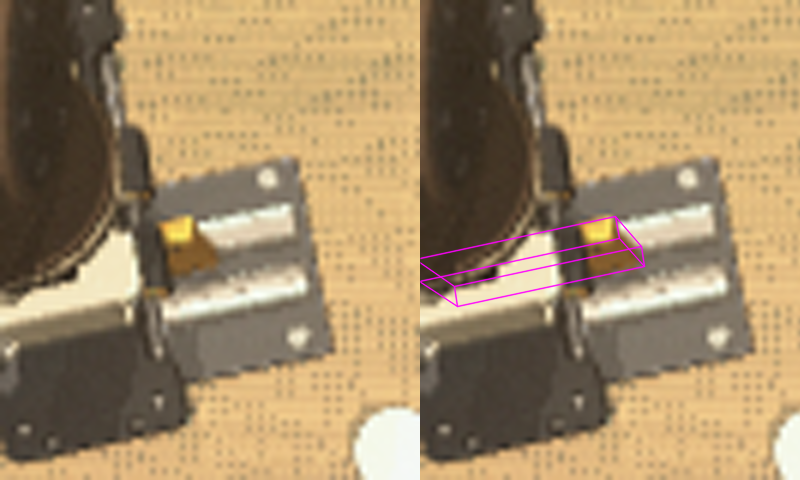

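>>> arm_command([
  {"travel": [0.012,0,0],"twist": [0,0,0],"jaw": 0.05},
  {"travel": [0.024,0,0],"twist": [0,0,0],"jaw": 0.05},
  {"travel": [0.032,0,0],"twist": [0,0,0],"jaw": 0.05},
  {"travel": [0.035,0,0],"twist": [0,0,0],"jaw": 0.05},
  {"travel": [0.035,0,0],"twist": [0,0,0],"jaw": 0.05},
])

```text
t: 9.4
ee_pos: [0.4913, 0.1152, 0.036]
orientation: [0.703, -0.078, 0.702, 0.079]
force: [-0.1, -0.2, -6.8]
finger_gap: 0.0095
```

```bash
python3 - <<'E'
from st import *
s=show()
rel([.4906,.1144,.0345],1.7926-np.pi/2,s)
E
```

```text
t 9.4 pos [0.4913 0.1152 0.036 ] toolx [ 0.001  0.    -1.   ] jaw yaw 0.2227 F [-0.08 -0.23 -6.8 ] M [-0.14  0.06 -0.04] gap 0.0095 q [-0.75  0.49  0.57  2.07 -0.41  0.68  0.31]
travel [ 0.0015 -0.0006 -0.0009] twist [ 0.05  0.06 -0.01]
```

>>> arm_command([
  {"travel": [0.002,0,0],"twist": [0,0,0],"jaw": 0.05},
  {"travel": [0.004,0,0],"twist": [0,0,0],"jaw": 0.05},
  {"travel": [0.004,0,0],"twist": [0,0,0],"jaw": 0.05},
])

```text
t: 9.78
ee_pos: [0.4917, 0.1154, 0.0323]
orientation: [0.703, -0.078, 0.702, 0.079]
force: [-0.9, 0.9, -0.8]
finger_gap: 0.0096
```

```bash
python3 - <<'E'
from st import *
s=show()
e=s["ee_pos"]; A=rot(s).as_matrix(); yaw=float(np.arctan2(A[1,2],A[0,2]))+np.pi/2
for n,r in(("scene",(365,140,495,235)),("top",(235,185,305,265))):
    im=ctrl.camera(n)[:,:,::-1].copy(); cv2.imwrite(f"pics/{n}9.png",im);c=crop(im,r,6)
    cv2.imwrite(f"pics/{n}9c.png",c)
E
```

```text
t 9.78 pos [0.4917 0.1154 0.0323] toolx [ 0.002  0.001 -1.   ] jaw yaw 0.2228 F [-0.85  0.93 -0.79] M [-0.02  0.25 -0.02] gap 0.0096 q [-0.75  0.5   0.56  2.08 -0.42  0.68  0.31]
```

View pics/scene9c.png

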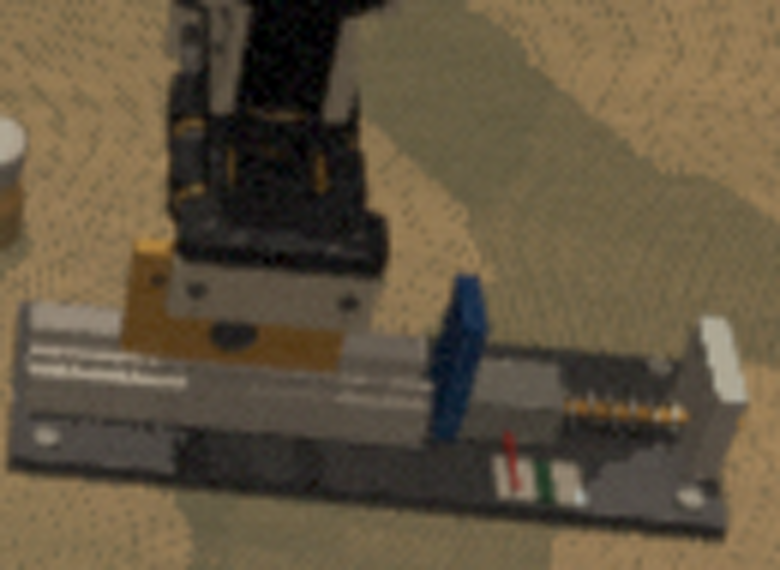

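View pics/top9c.png

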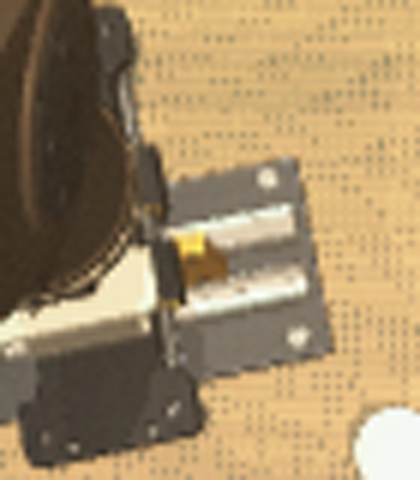

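Floor contact at the expected height: the force changed by 6 N and the estimated bottom is at 9.9 mm. The plate sits in the groove with its end at crop (340,365), well short of the blue stop. I'll hold briefly, then slide.

```bash
python3 - <<'E'
from st import *
s=show(); c,n=np.cos(1.7926),np.sin(1.7926)
d=s["ee_pos"][:2]-[.484,.1437]; print("jig xy",d@[c,n],d@[-n,c])
J=pose(.484,.1437,1.7926); x,y,_=J([.007,0,0])[0]; rel([x,y,.0323],1.7926-np.pi/2,s)
E
```

```text
t 9.88 pos [0.4917 0.1154 0.0323] toolx [ 0.002  0.001 -1.   ] jaw yaw 0.2228 F [-1.3   1.07  0.98] M [-0.03  0.28  0.  ] gap 0.0099 q [-0.75  0.5   0.56  2.08 -0.42  0.68  0.31]
jig xy -0.0292680338833443 -0.0012472691692646774
travel [ 0.      0.0363 -0.0012] twist [ 0.06  0.1  -0.03]
```

>>> arm_command([
  {"travel": [0,0,0],"twist": [0,0,0],"jaw": 0.05},
  {"travel": [0,0,0],"twist": [0,0,0],"jaw": 0.05},
  {"travel": [0,0,-0.001],"twist": [0,0,0],"jaw": 0.05},
  {"travel": [0,0.006,-0.001],"twist": [0,0,0],"jaw": 0.05},
  {"travel": [0,0.012,-0.001],"twist": [0,0,0],"jaw": 0.05},
  {"travel": [0,0.018,-0.001],"twist": [0,0,0],"jaw": 0.05},
  {"travel": [0,0.024,-0.001],"twist": [0,0,0],"jaw": 0.05},
  {"travel": [0,0.03,-0.001],"twist": [0,0,0],"jaw": 0.05},
  {"travel": [0,0.034,-0.001],"twist": [0,0,0],"jaw": 0.05},
  {"travel": [0,0.036,-0.001],"twist": [0,0,0],"jaw": 0.05},
  {"travel": [0,0.036,-0.001],"twist": [0,0,0],"jaw": 0.05},
])

```text
t: 11.25
ee_pos: [0.4826, 0.1507, 0.0324]
orientation: [0.703, -0.078, 0.702, 0.079]
force: [-0.2, 0.0, -2.9]
finger_gap: 0.0096
```

```bash
cat >> st.py <<'E'
def jig():
    s=show(); c,n=np.cos(1.7926),np.sin(1.7926); d=s["ee_pos"][:2]-[.484,.1437]; F=s["force"][:2]
    print("jig xy mm",round(1e3*float(d@[c,n]),2),round(1e3*float(d@[-n,c]),2),"F along jig x",round(float(F@[c,n]),2),"y",round(float(F@[-n,c]),2)); return s
def pic(t):
    r=(365,140,495,235); im=ctrl.camera("scene")[:,:,::-1].copy(); cv2.imwrite(f"pics/{t}.png",im); a=crop(im,r,6)
    b=cv2.resize(crop(im,(420,195,480,230),6),None,fx=13/6,fy=13/6,interpolation=cv2.INTER_CUBIC)
    cv2.imwrite(f"pics/{t}c.png",a); cv2.imwrite(f"pics/{t}z.png",cv2.convertScaleAbs(b,alpha=1.5))
E
python3 - <<'E'
from st import *
jig(); pic("p10")
E
```

```text
t 11.25 pos [0.4826 0.1507 0.0324] toolx [ 0.002  0.001 -1.   ] jaw yaw 0.2231 F [-0.23  0.02 -2.94] M [-0.19  0.03  0.  ] gap 0.0096 q [-0.82  0.5   0.56  2.07 -0.42  0.68  0.24]
jig xy mm 7.18 -0.22 F along jig x 0.07 y 0.22
```

View pics/p10c.png

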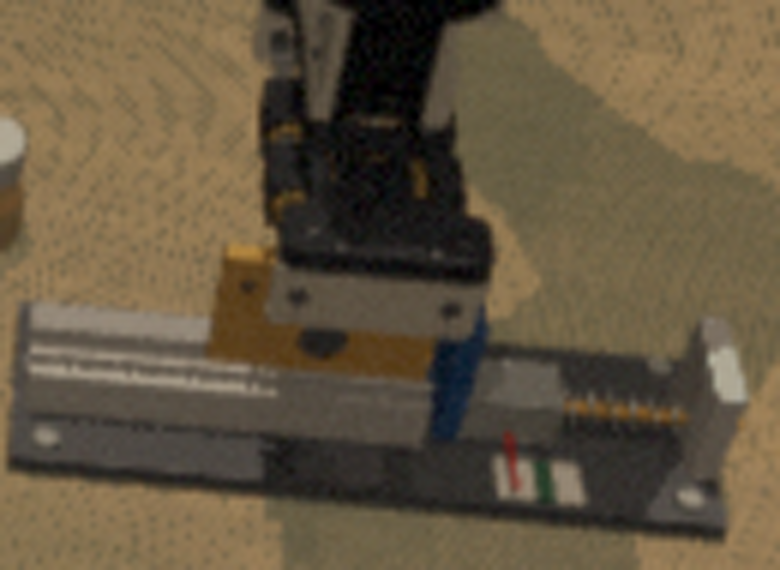

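Plate end (432,375) is just short of the stop; the pointer (515,465) is still at rest. Now I'll approach in small steps.

>>> arm_command([
  {"travel": [0,0.002,0],"twist": [0,0,0],"jaw": 0.05},
  {"travel": [0,0.004,0],"twist": [0,0,0],"jaw": 0.05},
  {"travel": [0,0.006,0],"twist": [0,0,0],"jaw": 0.05},
  {"travel": [0,0.008,0],"twist": [0,0,0],"jaw": 0.05},
  {"travel": [0,0.01,0],"twist": [0,0,0],"jaw": 0.05},
  {"travel": [0,0.01,0],"twist": [0,0,0],"jaw": 0.05},
])

```text
t: 12.05
ee_pos: [0.4803, 0.1606, 0.0323]
orientation: [0.703, -0.078, 0.702, 0.079]
force: [-0.4, -1.6, -4.6]
finger_gap: 0.0099
```

```bash
python3 - <<'E'
from st import *
jig(); pic("p11")
E
```

```text
t 12.05 pos [0.4803 0.1606 0.0323] toolx [ 0.001  0.001 -1.   ] jaw yaw 0.2232 F [-0.39 -1.56 -4.56] M [-0.56 -0.07 -0.01] gap 0.0099 q [-0.84  0.5   0.56  2.07 -0.42  0.68  0.23]
jig xy mm 17.3 -0.15 F along jig x -1.43 y 0.73
```

View pics/p11z.png

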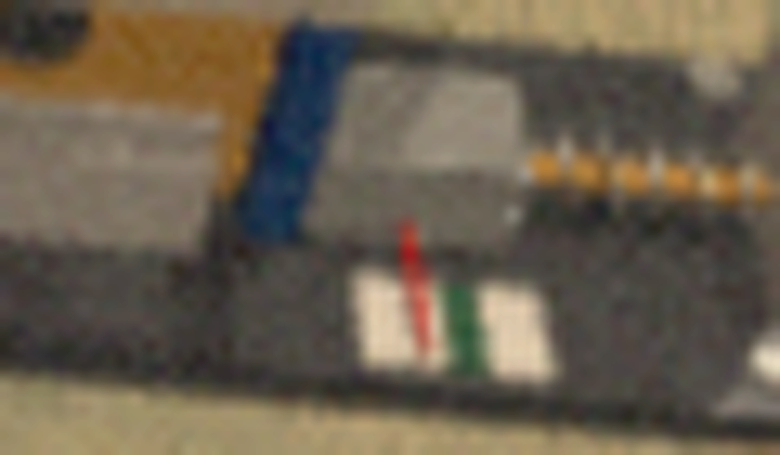

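The stop has been pushed about 4 mm: the pointer stands about 43 px ≈ 9 mm left of the green centre, and the force reads about 1.5–2 N. About 9 mm more.

>>> arm_command([
  {"travel": [0,0.002,0],"twist": [0,0,0],"jaw": 0.05},
  {"travel": [0,0.004,0],"twist": [0,0,0],"jaw": 0.05},
  {"travel": [0,0.006,0],"twist": [0,0,0],"jaw": 0.05},
  {"travel": [0,0.008,0],"twist": [0,0,0],"jaw": 0.05},
  {"travel": [0,0.0085,0],"twist": [0,0,0],"jaw": 0.05},
  {"travel": [0,0.0085,0],"twist": [0,0,0],"jaw": 0.05},
  {"travel": [0,0.0085,0],"twist": [0,0,0],"jaw": 0.05},
])

```text
t: 12.98
ee_pos: [0.4786, 0.1685, 0.0323]
orientation: [0.703, -0.078, 0.702, 0.079]
force: [1.5, -5.2, -3.6]
finger_gap: 0.0097
```

```bash
python3 - <<'E'
from st import *
jig(); pic("p12")
im=ctrl.camera("top")[:,:,::-1]; cv2.imwrite("pics/top12c.png",crop(im,(175,185,305,275),6))
E
```

```text
t 12.97 pos [0.4786 0.1685 0.0323] toolx [ 0.002  0.001 -1.   ] jaw yaw 0.2229 F [ 1.51 -5.17 -3.57] M [-1.37 -0.31  0.01] gap 0.0097 q [-0.86  0.5   0.57  2.07 -0.42  0.68  0.21]
jig xy mm 25.44 -0.15 F along jig x -5.37 y -0.34
```

View pics/p12z.png

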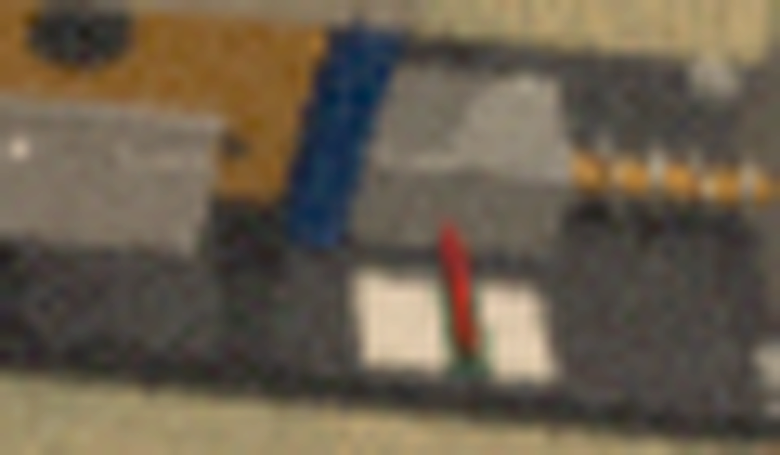

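View pics/p12c.png

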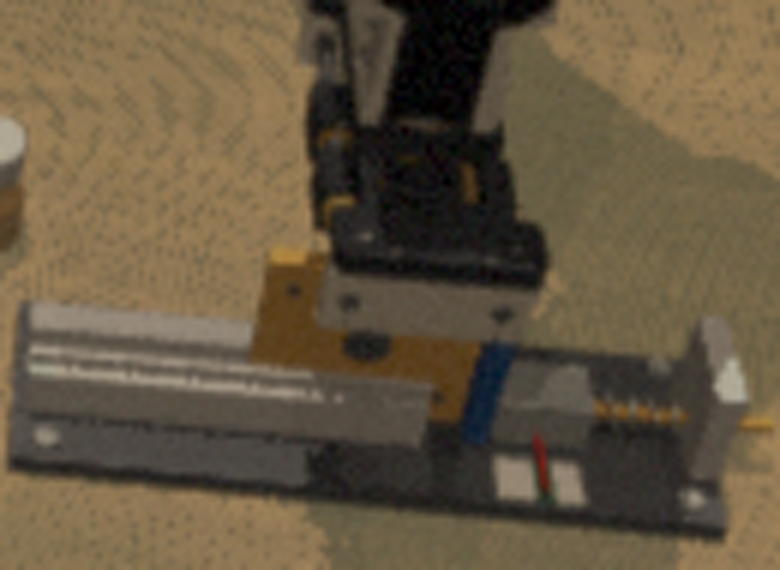

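View pics/top12c.png

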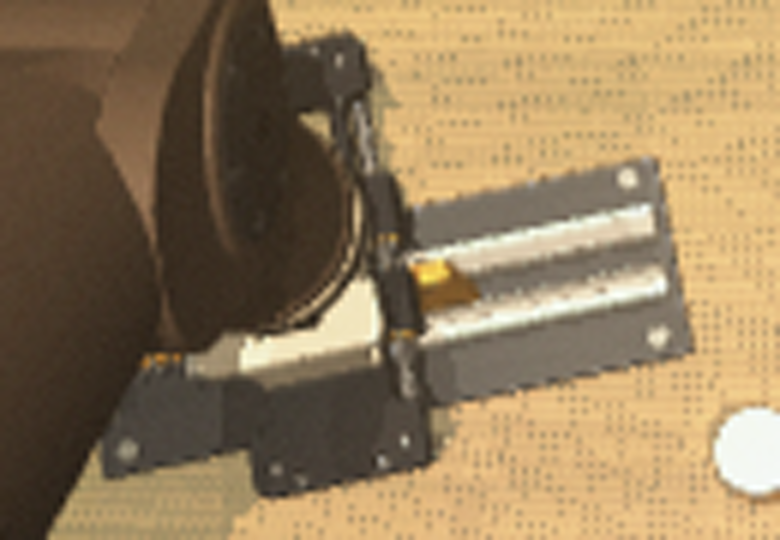

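The pointer is in the middle of the green zone (enlarged crop (460,320)), and the force along the groove is 5.4 N ≈ 12 mm. I'll make one steadiness check and then hand in.

```bash
python3 - <<'E'
from st import *
for i in range(4):
    ctrl.camera("scene"); s=jig(); print("qd max",np.abs(s["joint_velocities"]).max().round(4))
pic("p13"); ctrl.close_job()
E
```

```text
t 13.12 pos [0.4785 0.1685 0.0323] toolx [ 0.002  0.001 -1.   ] jaw yaw 0.2228 F [ 1.27 -5.45 -3.77] M [-1.37 -0.3  -0.06] gap 0.0098 q [-0.86  0.5   0.57  2.07 -0.42  0.68  0.21]
jig xy mm 25.39 -0.13 F along jig x -5.6 y -0.04
qd max 0.0015
t 13.18 pos [0.4785 0.1686 0.0323] toolx [ 0.002  0.001 -1.   ] jaw yaw 0.2229 F [ 0.93 -5.07 -3.5 ] M [-1.44 -0.32 -0.08] gap 0.0095 q [-0.86  0.5   0.57  2.07 -0.42  0.68  0.21]
jig xy mm 25.45 -0.14 F along jig x -5.15 y 0.21
qd max 0.0022
t 13.22 pos [0.4785 0.1685 0.0323] toolx [ 0.002  0.001 -1.   ] jaw yaw 0.2228 F [ 1.9  -5.06 -5.22] M [-1.38 -0.31 -0.03] gap 0.0096 q [-0.86  0.5   0.57  2.07 -0.42  0.68  0.21]
jig xy mm 25.4 -0.13 F along jig x -5.35 y -0.74
qd max 0.0026
t 13.28 pos [0.4785 0.1685 0.0323] toolx [ 0.002  0.001 -1.   ] jaw yaw 0.2228 F [ 1.5  -5.05 -4.29] M [-1.37 -0.3  -0.04] gap 0.0097 q [-0.86  0.5   0.57  2.07 -0.42  0.68  0.21]
jig xy mm 25.42 -0.14 F along jig x -5.26 y -0.35
qd max 0.0029
the job is handed in; nothing more can be done
```

View pics/p13z.png

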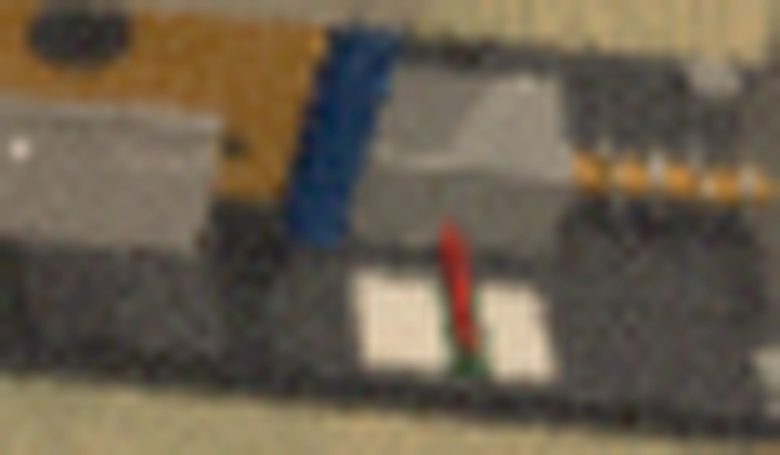

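I took the brass bedplate out of the rack's middle slot and stood it in the groove, down on the floor and clear of the stop. I then slid it along and pressed its end against the blue stop. The job was handed in at about 13.3 s with the plate still gripped.

**Last checks:**
- **Pointer:** it is in the middle of the green zone in the last picture.
- **Push:** the force along the groove held steady at 5.2–5.6 N, which means the stop is in about 12 mm by the spring rate.
- **Position:** the gripper is 0.1 mm off the groove's centre line and vertical to about 0.002 rad, with the arm at rest. The plate's bottom edge is at about 10 mm, by the height it had when gripped and the floor contact felt on lowering.
- **Grip:** the fingers hold the plate at a 9.7 mm opening, with the grip set to 45 N.

**What disagreed:**
- **Finger height:** the pictures showed the fingertips about 27 mm higher than the reported tool position. I lowered the grasp to match the pictures, staying at a height that was clear either way. All later heights, measured relative to the grasp, came out right.
- **Camera offsets:** the two cameras differed by 2–3 mm in position, which the groove's clearance absorbed. The plate also sits about 2.5 mm off the gripper's centre along its length.
- **Not rechecked:** I did not measure the other panels and objects again at the end. They showed no change after the lift, and nothing touched them.

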